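# Stow the canisters in the double-latched pantry chest

## Task

Put the canisters away in the pantry chest: first lift the biscuit jar off the chest's lid and stand it upright in the middle of the cork trivet, then draw the bolt fully back, turn the latch right off the lid and swing the lid wide open. Stand every white wooden-lidded canister upright on the floor of the chest, then shut the lid fully, turn the latch fully back over it and slide the bolt fully home. Leave the mug, bowls and all the other things on the counter where they are, and keep the jar upright throughout.

Things in the scene. Friction and masses are not known exactly. Their poses are not given: they have to be found in the camera images.
- chest: white-painted wooden pantry chest fixed to the counter, 180 mm deep (its x), 380 mm wide (y), top 104 mm above the counter. Origin under its centre; its front faces -x to the robot, z up. Its right part (y -190 to +88 mm) is a bay under the hinged lid; its left part (y +90 to +190 mm) a solid deck flush with the lid's top, carrying the steel latch and bolt
- chest_floor (a point): centre of the bay's inner floor, 10 mm above the counter; axes as the chest's. The bay measures 160 mm along x and 270 mm along y inside, with walls 10 mm thick, and is 82 mm deep from the floor up to the underside of the shut lid
- bolt (a joint): first catch: slide bolt on the deck, moved by its upright knob. 0 m is home, 0.035 m fully drawn, to the chest's +x (away from the robot). Home, it stops the latch's ear, so that the latch turns only about 0.15 rad; drawn past 0.025 m it frees the latch. It goes home again only with the latch fully back (under about 0.1 rad). It stays where left; about 2 N moves it
- bolt_knob (a point): centre of the top of the bolt's upright round knob, 16 mm in diameter, free height about 35 mm, top 50 mm above the chest's top; moves with the bolt
- latch (a joint): second latch: flat steel turn-latch on an upright pivot on the deck. At 0 rad its 80 mm arm points to the chest's -y, 3 mm above the lid, holding it shut. It turns clockwise seen from above, up to 1.6 rad; at 1.57 the arm points to the chest's -x, clear of the lid (clear past about 1.2). It stays where left; about 2 N at the peg turns it
- latch_peg (a point): centre of the top of the latch's upright round peg, 16 mm in diameter, top 50 mm above the chest's top, 55 mm from the pivot along the arm; moves with the latch
- latch_pivot (a point): point on the latch's upright pivot axis
- lid (a joint): pale bare-wood lid of the bay, hinged along its far (+x) edge on a line parallel to the chest's y. 0 rad is shut, it grows as the near edge swings up and away from the robot, to 1.7 rad. The hinge is stiff: the lid stays at any angle; about 3 to 6 N at the bar moves it
- lid_bar (a point): middle of the dark steel bar handle on the lid: a round bar 12 mm thick, 100 mm long along the chest's y, its centre line 35 mm above the lid's top face, with 29 mm free below it, near the lid's front edge; moves with the lid. The lid is 12 mm thick; shut, its top is 104 mm above the counter
- lid_hinge (a point): point on the lid's hinge line, at the bar's y, 92 mm above the counter; with the lid shut the bar lies 150 mm nearer (chest -x) and 47 mm higher
- jar: glass biscuit jar with glass lid (fixed), standing on the chest's lid at the start: body 80 mm in diameter, 92 mm high, and on top an upright round glass knob 28 mm in diameter from 92 to 120 mm high; 0.45 kg. Origin at the centre of its underside, z up its axis
- trivet: round cork trivet fixed on the counter to the left of the chest, 120 mm in diameter, 8 mm thick; origin at the centre of its underside
- can1: lidded stoneware canister, plain white with a pale wooden lid, a plain upright cylinder 52 mm in diameter and 75 mm tall, 0.18 kg, standing on the counter at the start; origin at the centre of its underside, z up its axis. The canisters are all alike; two to four of them are present
- can2: lidded stoneware canister, plain white with a pale wooden lid, a plain upright cylinder 52 mm in diameter and 75 mm tall, 0.18 kg, standing on the counter at the start; origin at the centre of its underside, z up its axis. The canisters are all alike; two to four of them are present
- can3: lidded stoneware canister, plain white with a pale wooden lid, a plain upright cylinder 52 mm in diameter and 75 mm tall, 0.18 kg, standing on the counter at the start; origin at the centre of its underside, z up its axis. The canisters are all alike; two to four of them are present
- can4: lidded stoneware canister, plain white with a pale wooden lid, a plain upright cylinder 52 mm in diameter and 75 mm tall, 0.18 kg, standing on the counter at the start; origin at the centre of its underside, z up its axis. The canisters are all alike; two to four of them are present
- mug: blue handleless mug 72 mm in diameter and 85 mm tall, standing among the canisters; a bystander; origin at the centre of its underside
- bowls: stack of white bowls 140 mm in diameter and 91 mm high; a bystander; origin under its centre
- eggcup1: white egg cup 50 mm in diameter, 62 mm tall; a bystander
- eggcup2: white egg cup 50 mm in diameter, 62 mm tall; a bystander
- sugarpot: orange-brown glazed pot with a pointed lid, 104 mm in diameter, 100 mm tall; a bystander
- spoon: wooden spoon 240 mm long lying on the counter; a bystander
- mill: dark wooden pepper mill 60 mm in diameter, 170 mm tall; a bystander
Not all that is in view belongs to the job. What is shaped like the can1 but turquoise is not meant.

How it is judged (in metres and radians):
On the way, in this order (a step that is already met when the one before it is completed fails the run):
1. the jar stands upright on the trivet, let go (horizontal distance between jar and trivet below 0.03 m and z of jar in the frame of trivet below 0.014 m and angle between jar's own z axis and vertical below 0.1 rad and contact force between the fingers and jar below 0.3 N), for 0.2 s.
2. the bolt is drawn back (past 28 mm) (value of joint bolt above 0.028 m), for 0.1 s.
3. the latch is turned off the lid (past 1.25 rad) (value of joint latch above 1.25 rad), for 0.1 s.
4. the lid is swung open (past 1.1 rad) (value of joint lid above 1.1 rad), for 0.2 s.
5. every canister stands upright on the floor of the chest (x of can1 in the frame of chest_floor between -0.06 and 0.06 m and y of can1 in the frame of chest_floor between -0.115 and 0.115 m and z of can1 in the frame of chest_floor between -0.008 and 0.012 m and angle between each of can1, can2, can3, can4's own z axis and vertical below 0.2 rad and x of can2 in the frame of chest_floor between -0.06 and 0.06 m and y of can2 in the frame of chest_floor between -0.115 and 0.115 m and z of can2 in the frame of chest_floor between -0.008 and 0.012 m and x of can3 in the frame of chest_floor between -0.06 and 0.06 m and y of can3 in the frame of chest_floor between -0.115 and 0.115 m and z of can3 in the frame of chest_floor between -0.008 and 0.012 m and x of can4 in the frame of chest_floor between -0.06 and 0.06 m and y of can4 in the frame of chest_floor between -0.115 and 0.115 m and z of can4 in the frame of chest_floor between -0.008 and 0.012 m), for 0.2 s.
At the end, for the whole second after the job is handed in: every canister present stands upright (within 0.2 rad) on the floor of the chest, the jar stands upright on the trivet with its centre within 30 mm of the trivet's, the lid is shut (under 0.04 rad), the latch is back over it (under 0.15 rad) and the bolt is home (under 8 mm) (all of step 5 and horizontal distance between jar and trivet below 0.03 m and z of jar in the frame of trivet below 0.014 m and angle between jar's own z axis and vertical below 0.1 rad and value of joint lid below 0.04 rad and value of joint latch below 0.15 rad and value of joint bolt below 0.008 m and linear speed of jar below 0.02 m/s); the robot touches nothing.
It fails at once if a bystander is pushed more than 70 mm from its place (distance of any of mug, bowls, eggcup1, eggcup2, sugarpot, spoon, mill from where it was at the start of the episode above 0.07 m).
It fails at once if the biscuit jar tips by more than 0.6 rad (angle between jar's own z axis and vertical above 0.6 rad).
Of can1, can2, can3, can4 only 2 to 4 are there at a start; the rules pass over those that are not, and their reading is None.
At some moment in a run one of can1, can2, can3, can4 may be knocked a few centimetres aside while the robot is not near it.
It also fails if it takes over 210 s, if anything falls off the work surface, if the arm or the gripper's body presses on something with over 40 N, if the wrist force passes 120 N, or if a joint passes its speed limit or range.

## Robot

A 6-joint arm with a two-finger parallel gripper is mounted at the origin on the work surface. World frame = base frame: x ahead of the robot, y to its left, z up, the work surface at z = 0. Lengths are in mm, angles in rad, forces in N, time in s.
With the tool pointing down it reaches from about 350 to 775 mm from the base axis. Payload 7.3 kg.
Tool frame: the origin (TCP) lies at the centre of the arm's flange, where the gripper is bolted on; the fingertips stand 178 mm ahead of it and the grasp point (between the pads) lies 159 mm ahead of it; z points along the fingers, y is the direction in which the jaws open and shut (so a half turn about z gives the same grasp; the last joint's range is limited). The gripper opens to 92 mm and grips with 3 to 60 N. Pads are 19 mm wide; open, the fingers measure 130 mm over their backs; the gripper's body (75 mm by 190 mm) begins 47 mm behind the grasp point.
Start: joints at [1.07, 0.342, 1.524, -0, 1.275, -0.146], TCP at [182.365, 492.312, 404.741] pointing down, gripper open.
Joint ranges: [-2.53, 2.53], [-0.77, 2.02], [0.04, 2.7], [-1, 4.14], [0.28, 2.66], [-3.11, 3.11]. Speed limits (rad/s): [2.57, 2.57, 3.14, 3.14, 3.14, 3.14].

## Interface

Orientations are given as [roll, pitch, yaw] about the fixed x, y, z axes, in that order (R = Rz(yaw) Ry(pitch) Rx(roll)).
In Python, from plant import get_obs, capture, close_job gives the robot as it stands. The module is installed in compiled form; this text tells all that it offers.
- The arm moves only by the shell command python3 -m pendant 'ROWS'. ROWS is JSON, a list of rows, each a list of 3 entries, a list of its own where there are three numbers: the shift along the tool's x, y, z in m, then the turn, a rotation vector about the tool's x, y, z in rad, then the finger opening in m, from 0 to 0.0918. In form: [[[tx, ty, tz], [wx, wy, wz], fingers], ...]. A call has 1 to 10 rows; each row is the pose to reach, as a shift and turn from the pose commanded when the call began, along the tool's axes at that moment; what a row does not reach only later rows make up. A row lasts 1/12 s, in which the tool goes at most 41.7 mm and 7.16 degrees, less where a joint would pass 70% of its speed; a pose out of reach is approached as far as the arm can. A call with a gripper value outside its range is refused whole. The fingers move at their own pace and stop on an object; the grip force is fixed at half the most. Time passes only in rows, so rows that repeat a pose let the fingers close. It gives the time, the measured TCP pose, the force and the opening at its end, in the units of the state.
- get_obs(): the state, without advancing time (a new reading comes with each control period).
- capture(name): name is "side" or "top"; returns a dict with "color" (400x640x3 uint8, red, green, blue), "mtx" (3x3 intrinsics, pixels), "rvec" (rotation vector, rad) and "tvec" (3), from world to camera coordinates, as OpenCV has them. Camera axes: x right, y down, z forward; pixel columns grow to the right and rows downward; lengths in mm; the calibration is good to about 2 mm. A picture is of the moment at which its call begins. There is no depth.
- close_job(): hands the job in, once; it reports no verdict.
The state is a dict: "time": time; "joint_positions": joint angles; "dq": joint speeds; "tau": joint torques, N m; "tool_pos": TCP position; "tcp_rot": TCP orientation; "contact_force": force on the tool from outside, world axes, zero at the start; "moment": the same for the moment, N m; "grip_width": finger opening in mm.
Only numpy, scipy, OpenCV 4.12 (cv2) and the standard library are available. Lean on these libraries where they do the work, as an engineer would, in place of code of your own. Each camera call takes 0.05 s, during which the arm holds its last target. There are 200 camera calls.

## Working session

There is one attempt and no reset: what is moved stays moved. The work goes in short steps, Python scripts to look and compute and a shell command to move; the robot and the scene stay as the last step left them, time stands still between calls to the robot, and variables do not carry over. Pictures are saved under pics/ and viewed, about 12 in all and at most 16, crops included, and the job is handed in when it is done.

```bash
mkdir -p pics; ls
python3 - <<'E'
from plant import get_obs, capture
import cv2,json,numpy as np
print(get_obs())
for n in("side","top"):
    c=capture(n); cv2.imwrite(f"pics/{n}0.png",c["color"][:,:,::-1])
    R=cv2.Rodrigues(np.array(c["rvec"]))[0]; t=np.array(c["tvec"]).ravel()
    print(n,c["mtx"],-R.T@t,R)
E
```

```text
pics
{'time': 0.0, 'joint_positions': array([ 1.07002380e+00,  3.42742283e-01,  1.52497230e+00, -2.65794553e-05,
        1.27538038e+00, -1.45994036e-01]), 'dq': array([-7.97737033e-04,  4.92862919e-04, -2.08438902e-03,  1.30668426e-03,
        5.96316754e-06, -1.27953771e-03]), 'tau': array([-1.18357897e-03, -4.31240809e+01, -2.44220656e+01,  7.13118422e-02,
        5.60176594e-02, -8.52393305e-05]), 'tool_pos': array([182.29880469, 492.20886596, 404.05020673]), 'tcp_rot': array([-3.14010263e+00, -1.93403932e-04,  2.78682178e+00]), 'contact_force': array([ 0.25617393, -0.49290813,  0.3872732 ]), 'moment': array([ 0.00777327, -0.00841514, -0.00095479]), 'grip_width': 91.65234986164356}
side [[371.21896425   0.         326.77811152]
 [  0.         371.21896425 200.22035269]
 [  0.           0.           1.        ]] [ 559.03107995 -828.70159158  664.52758165] [[ 0.99898389 -0.04468038 -0.00590349]
 [-0.02976433 -0.55570703 -0.83084522]
 [ 0.03384187  0.8301767  -0.55647225]]
top [[468.49464941   0.         320.50090894]
 [  0.         468.49464941 203.65130115]
 [  0.           0.           1.        ]] [ 454.25560745  -28.14186687 1673.62567424] [[ 0.01536389 -0.99987609  0.00342859]
 [-0.99672582 -0.01558754 -0.07933895]
 [ 0.07938256 -0.00219841 -0.9968418 ]]
```

View pics/top0.png

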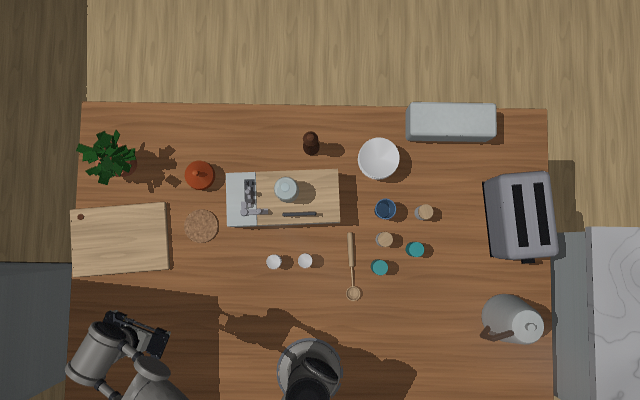

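View pics/side0.png

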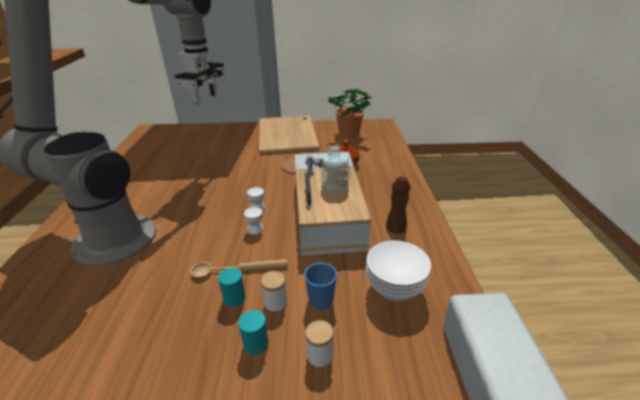

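The top view shows the chest at about (283,198), jar (286,188), trivet (201,226), white canisters at (425,212) and (385,240), turquoise ones at (416,249) and (380,267), and the mug at (385,209). The side view agrees on two white canisters, at (274,291) and (319,343). Next I'll zoom in on the chest.

```bash
cat > h.py <<'E'
import cv2,numpy as np
from plant import get_obs, capture
from scipy.spatial.transform import Rotation as Ro
class Cam:
    def __init__(s,n):
        c=capture(n); s.im=c["color"]; s.K=c["mtx"]; s.rv=np.array(c["rvec"],float); s.t=np.array(c["tvec"],float).ravel()
        s.R=cv2.Rodrigues(s.rv)[0]; s.C=-s.R.T@s.t
    def ray(s,u,v): return s.R.T@np.linalg.inv(s.K)@np.array([u,v,1.])
    def at(s,u,v,z):
        d=s.ray(u,v); return s.C+d*(z-s.C[2])/d[2]
    def px(s,p): return cv2.projectPoints(np.array(p,float).reshape(-1,1,3),s.rv,s.t,s.K,None)[0].reshape(-1,2)
    def crop(s,name,x0,y0,x1,y1,k):
        cv2.imwrite("pics/"+name,cv2.resize(s.im[y0:y1,x0:x1,::-1],None,fx=k,fy=k,interpolation=cv2.INTER_CUBIC))
def two(c1,p1,c2,p2):
    d1=c1.ray(*p1);d2=c2.ray(*p2)
    A=np.stack([d1,-d2],1); x=np.linalg.lstsq(A,c2.C-c1.C,rcond=None)[0]
    a=c1.C+x[0]*d1;b=c2.C+x[1]*d2
    return (a+b)/2,np.linalg.norm(a-b)
def shift(dw,turn=None):
    "world shift mm -> tool-axes shift m"
    o=get_obs(); R=Ro.from_euler('xyz',o['tcp_rot']); return R.inv().apply(np.array(dw)/1000).round(4)
def blobs(im,lo,hi,amin=30):
    m=cv2.inRange(cv2.cvtColor(im,cv2.COLOR_RGB2HSV),lo,hi)
    n,_,st,ce=cv2.connectedComponentsWithStats(m); return [(st[i].tolist(),ce[i].round(1).tolist()) for i in range(1,n) if st[i][4]>=amin]
E
python3 - <<'E'
from h import *
t=Cam("top"); t.crop("t1.png",180,140,340,240,5)
s=Cam("side"); s.crop("s1.png",240,130,400,260,4.6)
E
```

```text
(no output)
```

View pics/t1.png

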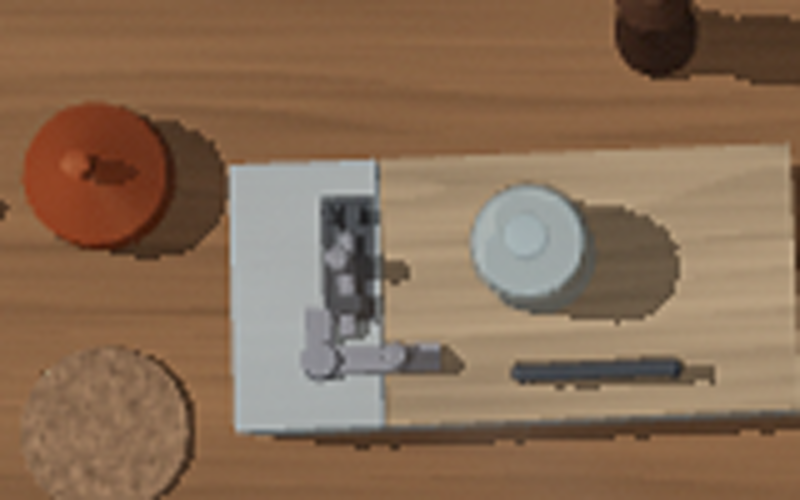

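View pics/s1.png

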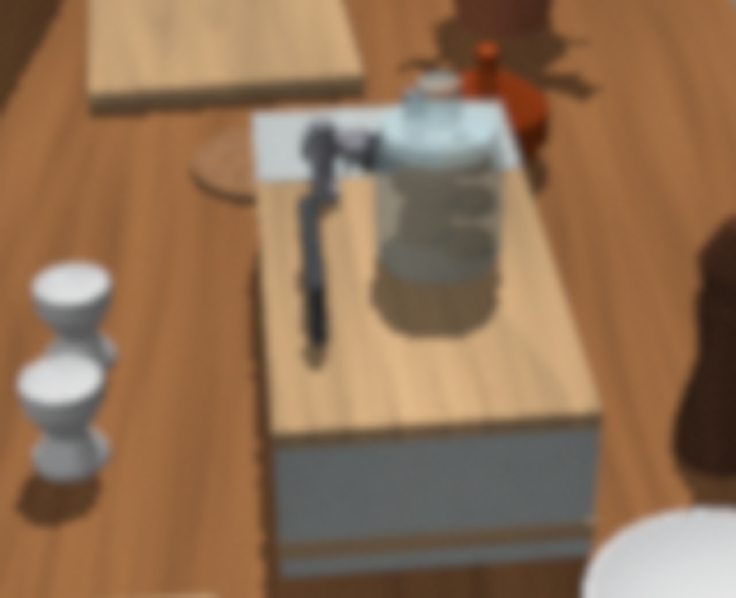

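Run:
```python
from h import *
t=Cam("top"); s=Cam("side")
f=lambda x,y,k=5,x0=180,y0=140:((x+.5)/k-.5+x0,(y+.5)/k-.5+y0)
g=lambda x,y:f(x,y,4.6,240,130)
np.set_printoptions(precision=1,suppress=True)
cs=np.array([t.at(*f(*p),104) for p in[(230,165),(236,432),(797,412),(790,145)]]); print(cs)
o=cs.mean(0); print("centre",o)
print("yaws",np.degrees([np.arctan2(*(a-b)[[1,0]]) for a,b in[(cs[0],cs[1]),(cs[3],cs[2])]]),np.degrees([np.arctan2(*(-(a-b))[[0,1]]) for a,b in[(cs[0],cs[3]),(cs[1],cs[2])]]), [np.linalg.norm(cs[i]-cs[i-1]) for i in range(4)])
print("side corners",[s.at(*g(*p),104) for p in[(250,115),(275,435),(598,413),(500,100)]])
print("knob",t.at(*f(339,250),154),"peg",t.at(*f(393,353),154),"pivot?",t.at(*f(320,360),154),t.at(*f(320,360),130))
print("bar",[t.at(*f(*p),139) for p in[(514,373),(680,367)]])
print("jar knob top",t.at(*f(525,235),224),"body",t.at(*f(529,242),196), "side",s.at(*g(437,80),224),two(t,f(525,235),s,g(437,82))
)
for p in[(525,235)]: pass
print("trivet",t.at(*f(105,430),8))
print("cans",t.at(425,212,75),t.at(385,240,75),s.at(273,280,75),s.at(319,334,75),"mug",t.at(385.5,209,85),"bowls",t.at(379,158,91))
m=blobs(t.im,(8,40,150),(25,160,255),40)
print([b for b in m if b[0][4]<400])
print("turq",[ (b,t.at(*b[1],75)) for b in blobs(t.im,(80,120,80),(95,255,255))],"egg",t.at(274,262,62),t.at(305,261,62))
```

```text
[[679.4 290.4 104. ]
 [499.3 280.7 104. ]
 [518.5 -94.5 104. ]
 [699.  -87.6 104. ]]
centre [599.1  97.3 104. ]
yaws [3.1 2.2] [177.  177.1] [np.float64(378.50277534205543), np.float64(180.3191395915052), np.float64(375.7530205806895), np.float64(180.6296363041537)]
side corners [array([496.3, 285.8, 104. ]), array([520.6, -95.4, 104. ]), array([696.9, -84.8, 104. ]), array([678.9, 299.7, 104. ])]
knob [617.5 207.5 154. ] peg [550.8 170.6 154. ] pivot? [545.5 217.8 154. ] [546.9 221.7 130. ]
bar [array([539.8,  92.9, 139. ]), array([545.4, -15.9, 139. ])]
jar knob top [621.2  81.2 224. ] body [620.   80.7 196. ] side [618.6  86.5 224. ] (array([619.6,  81.1, 225.5]), np.float64(2.727478115368842))
trivet [502.1 392.6   8. ]
cans [ 558.5 -389.5   75. ] [ 460.9 -253.1   75. ] [ 464.9 -252.8   75. ] [ 560.5 -394.1   75. ] mug [ 566.  -252.9   85. ] bowls [ 739.9 -229.1   91. ]
[([389, 20, 12, 61, 352], [394.9, 47.1]), ([459, 25, 9, 67, 220], [463.6, 54.0]), ([480, 25, 9, 37, 142], [484.5, 44.8]), ([490, 25, 2, 52, 96], [490.5, 51.0]), ([523, 28, 6, 69, 183], [525.4, 65.5]), ([553, 32, 5
[... 353 characters left out ...]
3, 6, 20, 57], [206.8, 94.6]), ([552, 111, 9, 49, 237], [556.0, 136.4]), ([574, 112, 12, 61, 306], [580.2, 139.0]), ([618, 118, 6, 71, 157], [620.1, 156.5]), ([559, 121, 5, 30, 45], [561.1, 134.7]), ([607, 127, 9, 63, 220], [611.0, 161.6]), ([575, 196, 14, 32, 111], [582.4, 212.4]), ([419, 204, 14, 15, 162], [425.5, 211.1]), ([608, 215, 9, 12, 45], [611.4, 221.5]), ([348, 232, 4, 34, 105], [349.5, 248.9]), ([378, 232, 15, 15, 164], [384.8, 238.9]), ([350, 288, 10, 11, 72], [354.4, 292.5])]
turq [(([406, 242, 18, 15, 209], [414.7, 249.0]), array([ 431.9, -354.2,   75. ])), (([371, 260, 17, 15, 186], [379.3, 267.1]), array([ 369.1, -234.2,   75. ]))] egg [380.2 124.1  62. ] [385.2  18.2  62. ]
```

The chest centre is at about (599,97) with a yaw of 3°, and edge lengths match the given sizes. The pegs, bar and jar fit the given dimensions. Two canisters are present. I'll add a goal helper and move over the jar.

```bash
cat >> h.py <<'E'
CO=np.array([599.1,97.3]); CY=0.052
def chest(x,y,z=0):
    c,s=np.cos(CY),np.sin(CY); return np.array([CO[0]+c*x-s*y,CO[1]+s*x+c*y,z])
def goal(p,jaw=None,tilt=0,base=None):
    "p: world grasp point mm; jaw: world angle deg of jaw axis. prints tool shift m and rotvec. base=(R,tcp) for chained goals"
    o=get_obs(); R,t=base or (Ro.from_euler('xyz',o['tcp_rot']),o['tool_pos'])
    y=R.as_matrix()[:,1]; cur=np.degrees(np.arctan2(y[1],y[0]))
    if jaw is None: jaw=cur
    d=(jaw-cur+90)%180-90; a=np.radians(cur+d)
    Y=np.array([np.cos(a),np.sin(a),0]); Z=np.array([0,0,-1.]); G=Ro.from_matrix(np.stack([np.cross(Y,Z),Y,Z],1))
    tcp=np.array(p)-159*Z
    print("shift",R.inv().apply((tcp-t)/1000).round(4).tolist(),"turn",(R.inv()*G).as_rotvec().round(4).tolist(),"tcp",tcp.round(1),"dist",np.linalg.norm(tcp-t).round(1))
E
python3 - <<'E'
from h import *
goal([400,300,320]);goal([620,81,265]);
t=Cam("top")
goal([620,81,218]);goal([502,392,300])
E
```

```text
shift [-0.2709, -0.1047, -0.0745] turn [-0.0005, -0.0001, -0.0] tcp [400. 300. 479.] dist 299.9
shift [-0.5533, -0.2336, -0.0194] turn [-0.0005, -0.0001, -0.0] tcp [620.  81. 424.] dist 600.9
shift [-0.5533, -0.2336, 0.0276] turn [-0.0003, -0.0001, -0.0] tcp [620.  81. 377.] dist 601.2
shift [-0.3346, 0.017, -0.0544] turn [-0.0003, -0.0001, -0.0] tcp [502. 392. 459.] dist 339.4
```

```bash
R='[[-0.271,-0.105,-0.0745],[0,0,0],0.06]'
python3 -m pendant '[[[-0.1,-0.04,-0.0745],[0,0,0],0.06],[[-0.271,-0.105,-0.0745],[0,0,0],0.06],[[-0.271,-0.105,-0.0745],[0,0,0],0.06],[[-0.271,-0.105,-0.0745],[0,0,0],0.06],[[-0.271,-0.105,-0.0745],[0,0,0],0.06],[[-0.271,-0.105,-0.0745],[0,0,0],0.06],[[-0.271,-0.105,-0.0745],[0,0,0],0.06],[[-0.271,-0.105,-0.0745],[0,0,0],0.06],[[-0.271,-0.105,-0.0745],[0,0,0],0.06],[[-0.271,-0.105,-0.0745],[0,0,0],0.06]]'
python3 -m pendant '[[[-0.282,-0.129,0.054],[0,0,0],0.06],[[-0.282,-0.129,0.054],[0,0,0],0.06],[[-0.282,-0.129,0.054],[0,0,0],0.06],[[-0.282,-0.129,0.054],[0,0,0],0.06],[[-0.282,-0.129,0.054],[0,0,0],0.06],[[-0.282,-0.129,0.054],[0,0,0],0.06],[[-0.282,-0.129,0.054],[0,0,0],0.06],[[-0.282,-0.129,0.054],[0,0,0],0.06],[[-0.282,-0.129,0.054],[0,0,0],0.06],[[-0.282,-0.129,0.054],[0,0,0],0.06]]'
python3 -c "
from h import *
goal([620,81,218]);print(get_obs()['joint_positions'])
s=Cam('side');s.crop('s2.png',200,60,440,260,3)"
```

```text
time: 1.18
tool_pos: [400.1, 299.5, 479.0]
tcp_rot: [3.142, -0.001, 2.785]
contact_force: [-0.2, -0.5, -1.0]
grip_width: 60.1
time: 2.02
tool_pos: [619.7, 81.7, 423.8]
tcp_rot: [-3.141, -0.003, 2.787]
contact_force: [-0.0, -0.4, -0.7]
grip_width: 60.2
shift [-0.0007, -0.0005, 0.0468] turn [-0.0003, -0.0028, -0.0] tcp [620.  81. 377.] dist 46.8
[ 8.39316167e-03  5.19238799e-01  1.19023848e+00  7.64658282e-04
  1.43484493e+00 -1.20781364e+00]
```

View pics/s2.png

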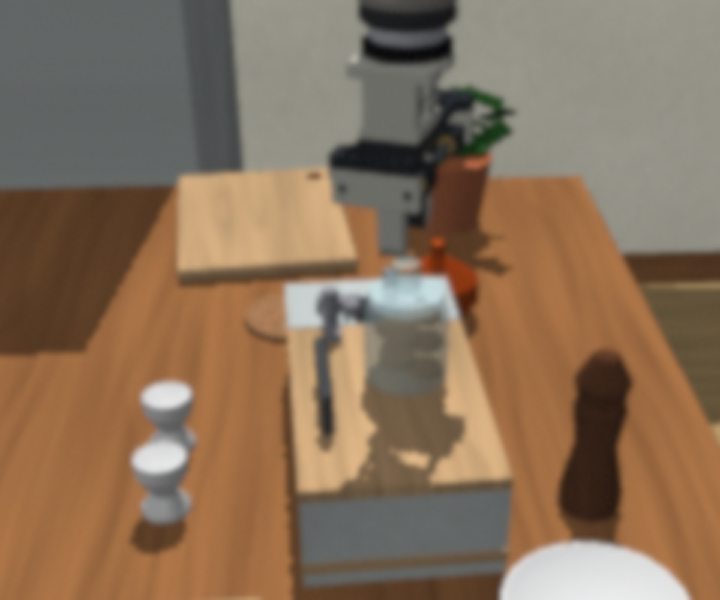

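The side view shows the jaws above the jar knob, with the near finger at (393,225) and the knob at (405,265). That is consistent with the jaw axis. Next I'll descend and grip.

```bash
python3 -m pendant '[[[-0.001,-0.0005,0.02],[0,0,0],0.06],[[-0.001,-0.0005,0.035],[0,0,0],0.06],[[-0.001,-0.0005,0.047],[0,0,0],0.06],[[-0.001,-0.0005,0.047],[0,0,0],0.06],[[-0.001,-0.0005,0.047],[0,0,0],0.0],[[-0.001,-0.0005,0.047],[0,0,0],0.0],[[-0.001,-0.0005,0.047],[0,0,0],0.0],[[-0.001,-0.0005,0.047],[0,0,0],0.0],[[-0.001,-0.0005,0.047],[0,0,0],0.0],[[-0.001,-0.0005,0.047],[0,0,0],0.0]]'
python3 -m pendant '[[[0,0,-0.01],[0,0,0],0.0],[[0,0,-0.025],[0,0,0],0.0],[[0,0,-0.045],[0,0,0],0.0],[[0,0,-0.065],[0,0,0],0.0],[[0,0,-0.085],[0,0,0],0.0],[[0,0,-0.095],[0,0,0],0.0],[[0,0,-0.1],[0,0,0],0.0],[[0,0,-0.1],[0,0,0],0.0]]'
python3 -c "
from h import *
goal([502,392.5,318]);goal([502,392.5,124])"
```

```text
time: 2.9
tool_pos: [620.5, 80.2, 378.8]
tcp_rot: [3.14, 0.001, 2.787]
contact_force: [0.7, 2.8, 2.8]
grip_width: 27.1
time: 3.57
tool_pos: [620.4, 79.8, 478.8]
tcp_rot: [3.141, 0.001, 2.787]
contact_force: [0.2, -0.2, -3.2]
grip_width: 27.3
shift [0.2197, 0.252, 0.0017] turn [0.0002, 0.0008, -0.0] tcp [502.  392.5 477. ] dist 334.3
shift [0.2198, 0.252, 0.1957] turn [0.0002, 0.0008, -0.0] tcp [502.  392.5 283. ] dist 387.4
```

```bash
python3 -m pendant '[[[0.01,0.012,0],[0,0,0],0.0],[[0.03,0.034,0],[0,0,0],0.0],[[0.055,0.063,0],[0,0,0],0.0],[[0.08,0.092,0],[0,0,0],0.0],[[0.105,0.12,0],[0,0,0],0.0],[[0.13,0.149,0],[0,0,0],0.0],[[0.155,0.178,0],[0,0,0],0.0],[[0.18,0.206,0],[0,0,0],0.0],[[0.205,0.235,0],[0,0,0],0.0],[[0.22,0.252,0],[0,0,0],0.0]]'
python3 -m pendant '[[[0,0,0],[0,0,0],0.0],[[0,0,0.02],[0,0,0],0.0],[[0,0,0.05],[0,0,0],0.0],[[0,0,0.08],[0,0,0],0.0],[[0,0,0.11],[0,0,0],0.0],[[0,0,0.14],[0,0,0],0.0],[[0,0,0.165],[0,0,0],0.0],[[0,0,0.18],[0,0,0],0.0],[[0,0,0.185],[0,0,0],0.0],[[0,0,0.185],[0,0,0],0.0]]'
python3 -c "
from h import *
goal([502,392.5,123.8])
s=Cam('side');s.crop('s3.png',200,100,420,220,3.6)"
```

```text
time: 4.4
tool_pos: [499.1, 396.5, 476.3]
tcp_rot: [-3.14, -0.004, 2.79]
contact_force: [1.0, 0.5, -5.0]
grip_width: 27.4
time: 5.23
tool_pos: [501.0, 392.4, 290.7]
tcp_rot: [-3.138, -0.003, 2.787]
contact_force: [-0.6, 0.3, -4.0]
grip_width: 27.4
shift [-0.0009, 0.0005, 0.0079] turn [-0.0039, -0.0032, -0.0] tcp [502.  392.5 282.8] dist 8.0
```

View pics/s3.png

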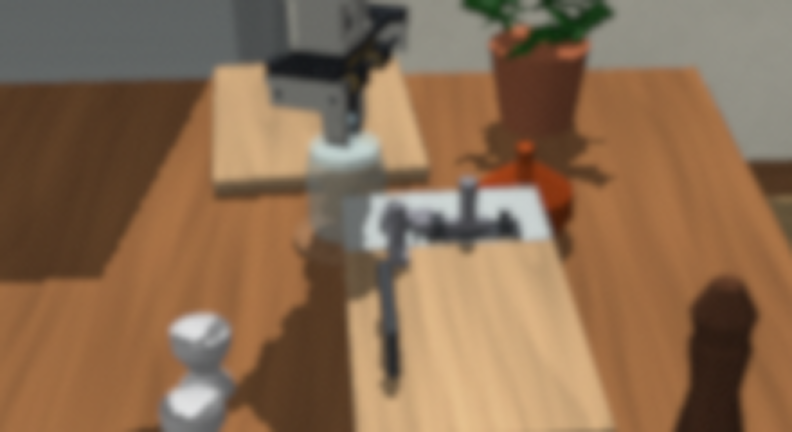

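The jar hangs upright just above the trivet. The bolt knob top is now visible at about (329.7,150) full-frame, and the peg top at about (309.7,157). I'll lower the jar and release it.

```bash
python3 -m pendant '[[[-0.001,0.0005,0.003],[0,0,0],0.0],[[-0.001,0.0005,0.006],[0,0,0],0.0],[[-0.001,0.0005,0.0085],[0,0,0],0.0],[[-0.001,0.0005,0.0085],[0,0,0],0.0],[[-0.001,0.0005,0.0085],[0,0,0],0.0]]'
python3 -m pendant '[[[0,0,0],[0,0,0],0.035],[[0,0,0],[0,0,0],0.05],[[0,0,0],[0,0,0],0.06],[[0,0,0],[0,0,0],0.06],[[0,0,-0.01],[0,0,0],0.06],[[0,0,-0.04],[0,0,0],0.06],[[0,0,-0.08],[0,0,0],0.06],[[0,0,-0.12],[0,0,0],0.06],[[0,0,-0.15],[0,0,0],0.06],[[0,0,-0.15],[0,0,0],0.06]]'
python3 -c "
from h import *
np.set_printoptions(precision=1,suppress=True)
t=Cam('top');s=Cam('side')
f=lambda x,y,k=5,x0=180,y0=140:((x+.5)/k-.5+x0,(y+.5)/k-.5+y0)
K=two(t,f(339,250),s,(329.7,150));P=two(t,f(393,353),s,(309.7,157))
print(K,P)
goal([617.5,207.5,240],3)
goal([617.5,207.5,140],3)
"
```

```text
time: 5.7
tool_pos: [502.7, 392.8, 285.0]
tcp_rot: [3.141, 0.0, 2.787]
contact_force: [-0.2, -0.4, -4.1]
grip_width: 27.2
time: 6.53
tool_pos: [502.8, 392.9, 444.0]
tcp_rot: [3.13, 0.009, 2.787]
contact_force: [0.9, 1.4, -0.0]
grip_width: 60.0
(array([614.3, 207. , 156.6]), np.float64(5.844444256501882)) (array([550.1, 170.7, 152.6]), np.float64(1.4610687124900132))
shift [-0.172, -0.1339, 0.0382] turn [0.0047, 0.0004, 1.1636] tcp [617.5 207.5 399. ] dist 221.3
shift [-0.1717, -0.1342, 0.1382] turn [0.0047, 0.0004, 1.1636] tcp [617.5 207.5 299. ] dist 258.1
```

```bash
python3 -m pendant '[[[-0.172,-0.134,0.038],[0,0,1.1636],0.05],[[-0.172,-0.134,0.038],[0,0,1.1636],0.05],[[-0.172,-0.134,0.038],[0,0,1.1636],0.05],[[-0.172,-0.134,0.038],[0,0,1.1636],0.05],[[-0.172,-0.134,0.038],[0,0,1.1636],0.05],[[-0.172,-0.134,0.038],[0,0,1.1636],0.05],[[-0.172,-0.134,0.038],[0,0,1.1636],0.05],[[-0.172,-0.134,0.038],[0,0,1.1636],0.05],[[-0.172,-0.134,0.038],[0,0,1.1636],0.05],[[-0.172,-0.134,0.038],[0,0,1.1636],0.05]]'
python3 -m pendant '[[[0,0,0],[0,0,0],0.05],[[0,0,0],[0,0,0],0.05]]'
python3 -c "
from h import *
t=Cam('top');s=Cam('side')
t.crop('t2.png',170,150,300,250,4)
s.crop('s4.png',260,90,390,190,4)
a=cv2.imread('pics/t2.png');b=cv2.imread('pics/s4.png');cv2.imwrite('pics/c1.png',cv2.resize(np.hstack([a,b]),(800,308)))
goal([617,207.5,200],3)
goal([617,207.5,143],3)
"
```

```text
time: 7.47
tool_pos: [617.4, 207.0, 395.0]
tcp_rot: [-3.138, 0.0, 1.616]
contact_force: [0.1, 0.1, -1.1]
grip_width: 49.4
time: 7.63
tool_pos: [617.3, 207.4, 395.6]
tcp_rot: [-3.139, 0.0, 1.625]
contact_force: [-0.1, -0.7, 1.4]
grip_width: 50.0
shift [0.0001, -0.0003, 0.0371] turn [-0.0012, 0.0002, 0.0015] tcp [617.  207.5 359. ] dist 37.1
shift [0.0001, -0.0003, 0.0941] turn [-0.0012, 0.0002, 0.0015] tcp [617.  207.5 302. ] dist 94.1
```

View pics/c1.png

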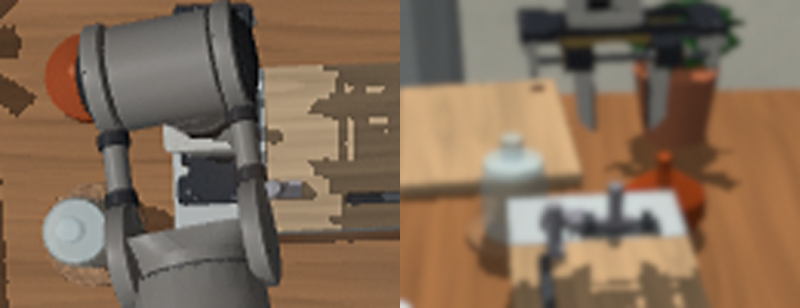

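The jar stands upright in the middle of the trivet (the cork shows evenly around it at (70,235)), and the jaws straddle the bolt knob. Next I'll descend, grip and draw the bolt.

```bash
python3 -m pendant '[[[0,0,0.03],[0,0,0],0.05],[[0,0,0.06],[0,0,0],0.05],[[0,0,0.08],[0,0,0],0.05],[[0,0,0.094],[0,0,0],0.05],[[0,0,0.094],[0,0,0],0.03],[[0,0,0.094],[0,0,0],0.02],[[0,0,0.094],[0,0,0],0.0],[[0,0,0.094],[0,0,0],0.0],[[0,0,0.094],[0,0,0],0.0],[[0,0,0.094],[0,0,0],0.0]]'
python3 -m pendant '[[[0,0.006,0],[0,0,0],0.0],[[0,0.012,0],[0,0,0],0.0],[[0,0.018,0],[0,0,0],0.0],[[0,0.024,0],[0,0,0],0.0],[[0,0.03,0],[0,0,0],0.0],[[0,0.034,0],[0,0,0],0.0],[[0,0.036,0],[0,0,0],0.0],[[0,0.036,0],[0,0,0],0.0],[[0,0.036,0],[0,0,0],0.0]]'
```

```text
time: 8.57
tool_pos: [617.4, 207.5, 303.9]
tcp_rot: [3.141, -0.0, 1.623]
contact_force: [-2.2, -0.3, 3.6]
grip_width: 15.3
time: 9.32
tool_pos: [648.1, 209.7, 302.9]
tcp_rot: [-3.119, 0.002, 1.625]
contact_force: [-39.5, -4.8, 24.1]
grip_width: 15.1
```

It reached the stop with 39 N of pushback, so the bolt is fully drawn. I'll ease off, release and go to the latch peg.

```bash
python3 -m pendant '[[[0,-0.005,0],[0,0,0],0.0],[[0,-0.005,0],[0,0,0],0.03],[[0,-0.005,0],[0,0,0],0.04],[[0,-0.005,0],[0,0,0],0.04],[[0,-0.005,-0.03],[0,0,0],0.04],[[0,-0.005,-0.07],[0,0,0],0.04],[[0,-0.005,-0.07],[0,0,0],0.04]]'
python3 -c "
from h import *
goal([550.5,170.7,205],3)
goal([550.5,170.7,143],3)
print(get_obs()['joint_positions'])
"
```

```text
time: 9.9
tool_pos: [650.1, 209.2, 380.8]
tcp_rot: [3.128, -0.002, 1.623]
contact_force: [0.2, -0.1, 2.2]
grip_width: 40.1
shift [-0.0333, -0.1017, 0.0153] turn [0.014, -0.0021, -0.0002] tcp [550.5 170.7 364. ] dist 108.1
shift [-0.0334, -0.1026, 0.0773] turn [0.014, -0.0021, -0.0002] tcp [550.5 170.7 302. ] dist 132.7
[1.99163366e-01 6.55303054e-01 1.06724580e+00 2.56321530e-05
 1.40486129e+00 1.46983356e-01]
```

```bash
python3 -m pendant '[[[-0.01,-0.04,0],[0,0,0],0.04],[[-0.02,-0.08,0.005],[0,0,0],0.04],[[-0.0335,-0.1015,0.015],[0.007,0,0],0.04],[[-0.0335,-0.1015,0.04],[0.007,0,0],0.04],[[-0.0335,-0.102,0.077],[0.007,0,0],0.04],[[-0.0335,-0.102,0.077],[0.007,0,0],0.04],[[-0.0335,-0.102,0.077],[0.007,0,0],0.0],[[-0.0335,-0.102,0.077],[0.007,0,0],0.0],[[-0.0335,-0.102,0.077],[0.007,0,0],0.0],[[-0.0335,-0.102,0.077],[0.007,0,0],0.0]]'
python3 -m pendant '[[[0.0006,-0.0082,0],[0,0,0],0.0],[[0.0025,-0.0163,0],[0,0,0],0.0],[[0.0055,-0.0239,0],[0,0,0],0.0],[[0.0096,-0.0311,0],[0,0,0],0.0],[[0.0148,-0.0375,0],[0,0,0],0.0]]'
```

```text
time: 10.73
tool_pos: [549.1, 170.4, 297.5]
tcp_rot: [-3.138, -0.0, 1.623]
contact_force: [1.1, -0.7, 0.8]
grip_width: 18.0
time: 11.15
tool_pos: [511.4, 182.4, 297.7]
tcp_rot: [3.141, 0.0, 1.622]
contact_force: [9.9, -1.8, -2.9]
grip_width: 15.1
```

```bash
python3 -m pendant '[[[0.006,-0.0056,0],[0,0,0],0.0],[[0.0128,-0.0102,0],[0,0,0],0.0],[[0.0203,-0.0138,0],[0,0,0],0.0],[[0.0282,-0.0162,0],[0,0,0],0.0],[[0.0363,-0.0174,0],[0,0,0],0.0],[[0.039,-0.0175,0],[0,0,0],0.0],[[0.039,-0.0175,0],[0,0,0],0.0]]'
python3 -m pendant '[[[0,0,0],[0,0,0],0.025],[[0,0,0],[0,0,0],0.04],[[0,0,0],[0,0,0],0.04],[[0,0,-0.03],[0,0,0],0.04],[[0,0,-0.07],[0,0,0],0.04],[[0,0,-0.1],[0,0,0],0.04],[[0,0,-0.1],[0,0,0],0.04]]'
python3 -c "
from h import *
t=Cam('top');s=Cam('side')
s.crop('s5.png',260,130,390,230,4)
t.crop('t3.png',215,150,345,250,4)
a=cv2.imread('pics/t3.png');b=cv2.imread('pics/s5.png');cv2.imwrite('pics/c2.png',cv2.resize(np.hstack([a,b]),(800,308)))
print(chest(-60,-55.8))
goal([542.6,38.5,200],3)
goal([542.6,38.5,139],3)
"
```

```text
time: 11.73
tool_pos: [492.3, 221.4, 297.7]
tcp_rot: [3.14, -0.001, 1.623]
contact_force: [8.9, -0.3, -3.3]
grip_width: 15.7
time: 12.32
tool_pos: [491.9, 221.5, 402.8]
tcp_rot: [3.137, -0.003, 1.623]
contact_force: [1.2, 0.1, 0.4]
grip_width: 39.6
[542.08139424  38.45683049   0.        ]
shift [-0.1851, 0.0421, 0.038] turn [-0.0044, -0.0008, 0.0001] tcp [542.6  38.5 359. ] dist 193.6
shift [-0.1852, 0.0424, 0.099] turn [-0.0044, -0.0008, 0.0001] tcp [542.6  38.5 298. ] dist 214.2
```

View pics/c2.png

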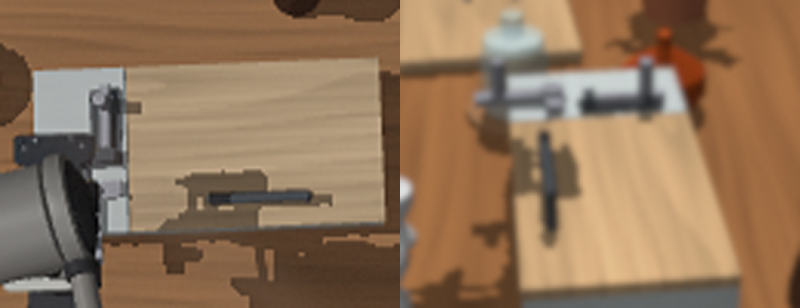

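The latch now points to the front, clear of the lid (side crop (515,98)), and the bolt knob is back at (645,75). Next I'll grip the bar.

```bash
python3 -m pendant '[[[-0.04,0.01,0],[0,0,0],0.04],[[-0.08,0.02,0],[0,0,0],0.04],[[-0.12,0.03,0.01],[0,0,0],0.04],[[-0.16,0.04,0.03],[0,0,0],0.04],[[-0.1855,0.0422,0.04],[0,0,0],0.04],[[-0.1855,0.0422,0.04],[0,0,0],0.04],[[-0.1855,0.0422,0.07],[0,0,0],0.04],[[-0.1855,0.0422,0.099],[0,0,0],0.04],[[-0.1855,0.0422,0.099],[0,0,0],0.04]]'
python3 -m pendant '[[[0,0,0],[0,0,0],0.0],[[0,0,0],[0,0,0],0.0],[[0,0,0],[0,0,0],0.0],[[0,0,0],[0,0,0],0.0],[[0,0,0],[0,0,0],0.0]]'
python3 - <<'E'
import numpy as np
r=np.hypot(150,47);a0=np.arctan2(47,-150)
for th in np.arange(0,1.61,.1): print(round(th,2),np.round([(r*np.cos(a0-th)+150)/1000,-(r*np.sin(a0-th)-47)/1000],4))
E
```

```text
time: 13.17
tool_pos: [540.1, 38.3, 290.9]
tcp_rot: [-3.122, -0.002, 1.623]
contact_force: [-1.2, 0.6, -0.1]
grip_width: 39.7
time: 13.58
tool_pos: [543.1, 38.3, 298.2]
tcp_rot: [-3.139, 0.0, 1.623]
contact_force: [11.9, 2.5, -5.2]
grip_width: 11.6
0.0 [0. 0.]
0.1 [ 0.0054 -0.0147]
0.2 [ 0.0123 -0.0289]
0.3 [ 0.0206 -0.0422]
0.4 [ 0.0301 -0.0547]
0.5 [ 0.0409 -0.0662]
0.6 [ 0.0527 -0.0765]
0.7 [ 0.0656 -0.0856]
0.8 [ 0.0792 -0.0933]
0.9 [ 0.0936 -0.0997]
1.0 [ 0.1085 -0.1046]
1.1 [ 0.1238 -0.108 ]
1.2 [ 0.1395 -0.1098]
1.3 [ 0.1552 -0.1101]
1.4 [ 0.1708 -0.1088]
1.5 [ 0.1863 -0.1059]
1.6 [ 0.2014 -0.1016]
```

```bash
python3 -m pendant '[[[0,0.0054,-0.0147],[0,0,0],0.0],[[0,0.0123,-0.0289],[0,0,0],0.0],[[0,0.0206,-0.0422],[0,0,0],0.0],[[0,0.0301,-0.0547],[0,0,0],0.0]]'
```

```text
time: 13.92
tool_pos: [572.0, 39.7, 351.1]
tcp_rot: [-3.129, -0.0, 1.623]
contact_force: [-4.0, -0.4, -5.1]
grip_width: 11.2
```

```bash
python3 -m pendant '[[[0,0.0108,-0.0115],[0,0,0],0.0],[[0,0.0226,-0.0218],[0,0,0],0.0],[[0,0.0355,-0.0309],[0,0,0],0.0],[[0,0.0491,-0.0386],[0,0,0],0.0],[[0,0.0635,-0.045],[0,0,0],0.0],[[0,0.0784,-0.0499],[0,0,0],0.0],[[0,0.0937,-0.0533],[0,0,0],0.0],[[0,0.1094,-0.0551],[0,0,0],0.0],[[0,0.1251,-0.0554],[0,0,0],0.0]]'
python3 -m pendant '[[[0,0.0156,0.0013],[0,0,0],0.0],[[0,0.0311,0.0042],[0,0,0],0.0],[[0,0.0388,0.0063],[0,0,0],0.0],[[0,0.0388,0.0063],[0,0,0],0.0]]'
```

```text
time: 14.67
tool_pos: [697.8, 46.6, 408.7]
tcp_rot: [-3.135, -0.0, 1.624]
contact_force: [-4.6, 0.8, 3.7]
grip_width: 10.9
time: 15.0
tool_pos: [737.9, 48.8, 400.5]
tcp_rot: [-3.138, -0.001, 1.624]
contact_force: [3.7, 2.2, 2.7]
grip_width: 10.6
```

```bash
python3 -m pendant '[[[0,0,0],[0,0,0],0.022],[[0,0,0],[0,0,0],0.022],[[0,0,0],[0,0,0],0.022],[[0,0,-0.02],[0,0,0],0.022],[[0,0,-0.05],[0,0,0],0.022],[[0,0,-0.09],[0,0,0],0.022],[[0,0,-0.1],[0,0,0],0.022],[[0,0,-0.1],[0,0,0],0.022]]'
python3 -m pendant '[[[0,-0.04,0],[0,0,0],0.07],[[0,-0.08,0],[0,0,0],0.07],[[-0.04,-0.12,0],[0,0,0],0.07],[[-0.08,-0.16,0],[0,0,0],0.07],[[-0.12,-0.19,0],[0,0,0],0.07],[[-0.15,-0.22,0],[0,0,0],0.07],[[-0.15,-0.22,0],[0,0,0],0.07]]'
python3 - <<'E'
from h import *
np.set_printoptions(precision=1,suppress=True)
t=Cam("top");s=Cam("side")
t.crop('t4.png',200,130,460,310,3.07)
for b in blobs(t.im,(8,40,150),(25,160,255),80):
    if 360<b[1][0]<450 and 190<b[1][1]<300: print(b,t.at(*b[1],75))
for b in blobs(s.im,(8,40,150),(25,160,255),50):
    if b[0][4]<600 and 200<b[1][0]<400 and 200<b[1][1]: print(b,s.at(*b[1],75))
print(get_obs()['joint_positions'])
goal([461,-253,160],-53); goal([461,-253,57],-53)
E
```

```text
time: 15.67
tool_pos: [736.8, 48.2, 504.5]
tcp_rot: [3.14, 0.001, 1.623]
contact_force: [-0.5, 0.3, 0.1]
grip_width: 21.9
time: 16.25
tool_pos: [524.7, -112.5, 499.6]
tcp_rot: [-3.132, -0.001, 1.624]
contact_force: [1.2, -1.0, 0.9]
grip_width: 64.0
([421, 205, 12, 14, 133], [426.4, 211.6]) [ 559.9 -394.3   75. ]
([378, 232, 14, 15, 159], [384.5, 238.9]) [ 464.6 -251.4   75. ]
([271, 345, 31, 6, 67], [287.1, 347.5]) [ 502.6 -419.6   75. ]
([296, 355, 7, 9, 50], [299.2, 359.3]) [ 524.7 -443.9   75. ]
([233, 381, 21, 16, 142], [246.5, 389.3]) [ 440.1 -493.2   75. ]
[-0.4  0.3  1.3 -0.   1.5 -0.4]
shift [-0.1346, -0.067, 0.1821] turn [-0.0087, 0.0057, 0.9718] tcp [ 461. -253.  319.] dist 236.1
shift [-0.1345, -0.066, 0.285] turn [-0.0087, 0.0057, 0.9718] tcp [ 461. -253.  216.] dist 322.0
```

View pics/t4.png

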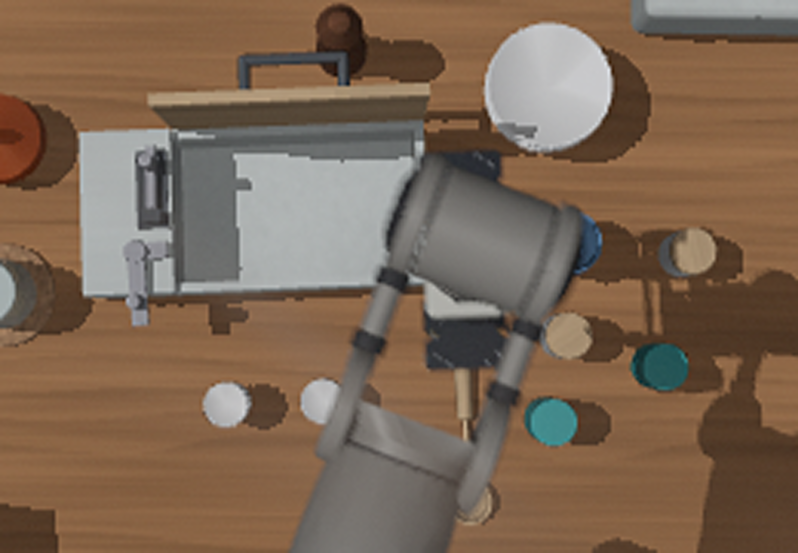

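The lid stands wide open and the bay is empty. Can A's top is at full-frame (384.4,239.4), or about (463,-252) in world, and can B is unmoved at about (559,-392). I'll grasp can A.

```bash
python3 -m pendant '[[[-0.02,-0.01,0.04],[0,0,0.97],0.078],[[-0.05,-0.03,0.075],[0,0,0.97],0.078],[[-0.08,-0.05,0.1],[0,0,0.97],0.078],[[-0.11,-0.06,0.13],[0,0,0.97],0.078],[[-0.134,-0.066,0.15],[0,0,0.97],0.078],[[-0.134,-0.066,0.17],[0,0,0.97],0.078],[[-0.134,-0.066,0.18],[0,0,0.97],0.078],[[-0.134,-0.066,0.18],[0,0,0.97],0.078],[[-0.134,-0.066,0.18],[0,0,0.97],0.078],[[-0.134,-0.066,0.18],[0,0,0.97],0.078]]'
python3 - <<'E'
from h import *
goal([463,-252,57],-53)
s=Cam("side"); s.crop('s6.png',200,190,370,320,4.5)
E
```

```text
time: 17.18
tool_pos: [466.7, -248.5, 320.6]
tcp_rot: [-3.136, 0.006, 0.656]
contact_force: [-0.4, -0.2, -0.8]
grip_width: 78.1
shift [-0.0044, 0.001, 0.1046] turn [-0.0053, 0.006, 0.0107] tcp [ 463. -252.  216.] dist 104.7
```

View pics/s6.png

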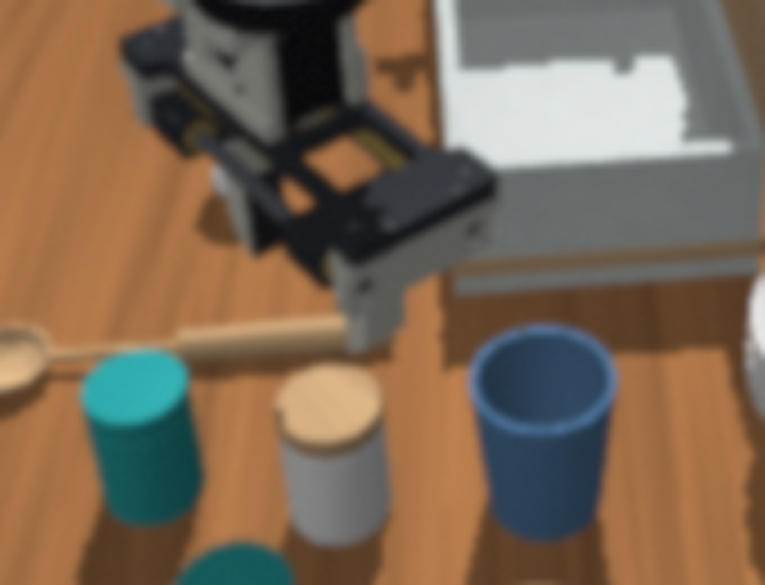

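The canister top centre in the side view is (273.2,279.9), which gives about (465,-252.6) and agrees with the top view. The fingers have room to the mug. Now I'll descend and grip.

```bash
python3 -m pendant '[[[-0.004,0.001,0.03],[0,0,0],0.078],[[-0.004,0.001,0.06],[0,0,0],0.078],[[-0.004,0.001,0.085],[0,0,0],0.078],[[-0.004,0.001,0.1],[0,0,0],0.078],[[-0.004,0.001,0.104],[0,0,0],0.078],[[-0.004,0.001,0.104],[0,0,0],0.04],[[-0.004,0.001,0.104],[0,0,0],0.04],[[-0.004,0.001,0.104],[0,0,0],0.04],[[-0.004,0.001,0.104],[0,0,0],0.04],[[-0.004,0.001,0.104],[0,0,0],0.04]]'
python3 -m pendant '[[[0,0,0],[0,0,0],0.03],[[0,0,-0.01],[0,0,0],0.03],[[0,0,-0.04],[0,0,0],0.03],[[0,0,-0.08],[0,0,0],0.03],[[0,0,-0.12],[0,0,0],0.03],[[0,0,-0.14],[0,0,0],0.03],[[0,0,-0.14],[0,0,0],0.03]]'
python3 - <<'E'
from h import *
P=chest(-8,-45+50); print(P,get_obs()['joint_positions'])
goal([P[0],P[1],200],93); goal([P[0],P[1],67],93)
E
```

```text
time: 18.07
tool_pos: [463.8, -252.3, 218.4]
tcp_rot: [-3.14, 0.005, 0.654]
contact_force: [-1.3, 0.4, 5.3]
grip_width: 51.1
time: 18.65
tool_pos: [465.1, -252.6, 363.0]
tcp_rot: [3.136, 0.003, 0.653]
contact_force: [0.5, -0.1, -1.5]
grip_width: 51.7
[590.85093072 101.87742898   0.        ] [-0.6411507   0.38599005  1.57915857 -0.00472422  1.17169916  0.27810475]
shift [0.3153, -0.2051, 0.0019] turn [0.0065, 0.0011, 0.601] tcp [590.9 101.9 359. ] dist 376.1
shift [0.3157, -0.2058, 0.1349] turn [0.0065, 0.0011, 0.601] tcp [590.9 101.9 226. ] dist 400.3
```

```bash
python3 - <<'E'
from h import *
P=chest(-8,-15); print(P)
goal([P[0],P[1],204],93)
E
python3 -m pendant '[[[0,0,0],[0,0,0],0.03]]'
```

```text
[591.89046209  81.90446288   0.        ]
shift [0.304, -0.1885, -0.002] turn [0.0065, 0.0011, 0.601] tcp [591.9  81.9 363. ] dist 357.7
time: 18.73
tool_pos: [464.3, -252.0, 358.4]
tcp_rot: [-3.14, 0.005, 0.653]
contact_force: [-0.5, 0.5, -2.8]
grip_width: 51.6
```

```bash
python3 -m pendant '[[[0.015,-0.009,-0.005],[0,0,0.06],0.03],[[0.045,-0.028,-0.005],[0,0,0.15],0.03],[[0.08,-0.05,-0.005],[0,0,0.25],0.03],[[0.115,-0.071,-0.005],[0,0,0.35],0.03],[[0.15,-0.093,-0.005],[0,0,0.45],0.03],[[0.185,-0.115,-0.005],[0,0,0.55],0.03],[[0.22,-0.136,-0.005],[0,0,0.6],0.03],[[0.255,-0.158,-0.005],[0,0,0.6],0.03],[[0.285,-0.177,-0.005],[0,0,0.6],0.03],[[0.304,-0.1885,-0.005],[0,0,0.6],0.03]]'
python3 -m pendant '[[[0,0,0],[0,0,0],0.03],[[0,0,0],[0,0,0],0.03],[[0,0,0.02],[0,0,0],0.03],[[0,0,0.05],[0,0,0],0.03],[[0,0,0.08],[0,0,0],0.03],[[0,0,0.105],[0,0,0],0.03],[[0,0,0.12],[0,0,0],0.03],[[0,0,0.12],[0,0,0],0.03],[[0,0,0.12],[0,0,0],0.03]]'
python3 - <<'E'
from h import *
P=chest(-8,-15); 
goal([P[0],P[1],69.4],93)
E
```

```text
time: 19.57
tool_pos: [591.4, 85.8, 358.6]
tcp_rot: [-3.14, 0.011, 0.056]
contact_force: [0.9, -0.7, -1.2]
grip_width: 51.8
time: 20.32
tool_pos: [590.0, 81.0, 240.1]
tcp_rot: [3.142, 0.01, 0.052]
contact_force: [0.1, -0.2, -0.9]
grip_width: 51.2
shift [0.002, -0.0008, 0.0117] turn [0.0, 0.0104, -0.0006] tcp [591.9  81.9 228.4] dist 11.9
```

```bash
python3 -m pendant '[[[0.002,0,0.005],[0,0.01,0],0.03],[[0.002,0,0.01],[0,0.01,0],0.03],[[0.002,0,0.012],[0,0.01,0],0.03],[[0.002,0,0.012],[0,0.01,0],0.03],[[0.002,0,0.012],[0,0.01,0],0.03]]'
python3 -m pendant '[[[0,0,0],[0,0,0],0.06],[[0,0,0],[0,0,0],0.068],[[0,0,0],[0,0,0],0.068],[[0,0,-0.01],[0,0,0],0.068],[[0,0,-0.04],[0,0,0],0.068],[[0,0,-0.08],[0,0,0],0.068],[[0,0,-0.12],[0,0,0],0.068],[[0,0,-0.15],[0,0,0],0.068],[[0,0,-0.17],[0,0,0],0.068],[[0,0,-0.17],[0,0,0],0.068]]'
python3 - <<'E'
from h import *
np.set_printoptions(precision=1,suppress=True)
t=Cam("top");s=Cam("side")
for b in blobs(t.im,(8,40,150),(25,160,255),80):
    if 360<b[1][0]<450 and 190<b[1][1]<300: print(b,t.at(*b[1],75))
for b in blobs(s.im,(5,60,120),(25,255,255),50):
    if b[0][4]<600 and 300<b[1][0]<340 and 310<b[1][1]<360: print(b,s.at(*b[1],75))
t.crop('t5.png',220,150,460,300,3);s.crop('s7.png',270,170,370,370,2.25)
a=cv2.imread('pics/t5.png');b=cv2.imread('pics/s7.png');cv2.imwrite('pics/c3.png',cv2.resize(np.hstack([a,b]),(800,380)))
goal([559,-392,220],93);goal([559,-392,160],93)
E
```

```text
time: 20.73
tool_pos: [592.5, 82.4, 229.6]
tcp_rot: [-3.142, -0.003, 0.053]
contact_force: [-0.4, 0.0, -1.1]
grip_width: 51.6
time: 21.57
tool_pos: [592.3, 82.4, 405.9]
tcp_rot: [3.141, -0.014, 0.053]
contact_force: [0.0, -0.9, -0.0]
grip_width: 67.9
([408, 204, 14, 14, 165], [414.6, 210.4]) [ 563.4 -353.9   75. ]
shift [-0.058, 0.4719, 0.0212] turn [0.0, -0.0053, 0.0009] tcp [ 559. -392.  379.] dist 475.9
shift [-0.0584, 0.4719, 0.0812] turn [0.0, -0.0053, 0.0009] tcp [ 559. -392.  319.] dist 482.4
```

View pics/c3.png

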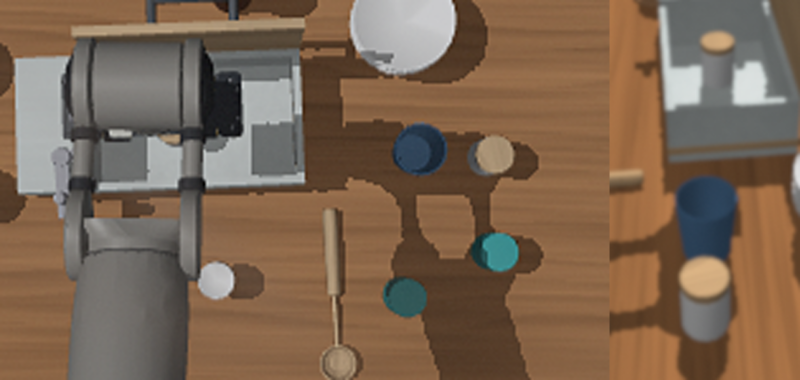

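Can A stands upright in the bay. Can B has been knocked aside: its top is now at (414.6,210.4) in the top view and about (319.6,316.4) in the side view. I'll re-measure with two views and approach.

```bash
python3 -m pendant '[[[0,0.03,0.02],[0,0,0],0.078],[[0,0.07,0.02],[0,0,0],0.078],[[0,0.11,0.02],[0,0,0],0.078],[[0,0.15,0.02],[0,0,0],0.078],[[-0.01,0.19,0.02],[0,0,-0.1],0.078],[[-0.02,0.23,0.02],[0,0,-0.2],0.078],[[-0.03,0.27,0.02],[0,0,-0.3],0.078],[[-0.035,0.31,0.03],[0,0,-0.4],0.078],[[-0.04,0.35,0.04],[0,0,-0.5],0.078],[[-0.045,0.38,0.05],[0,0,-0.6],0.078]]'
python3 - <<'E'
from h import *
np.set_printoptions(precision=1,suppress=True)
t=Cam("top");s=Cam("side")
print(t.at(414.9,210.9,75),s.at(319.6,316.4,75),two(t,(414.9,210.9),s,(319.6,316.4)))
goal([561.5,-355,150],-53);goal([561.5,-355,57],-53)
s.crop('s8.png',260,240,400,370,4.5)
E
```

```text
time: 22.5
tool_pos: [566.3, -302.6, 346.9]
tcp_rot: [-3.141, -0.001, 0.657]
contact_force: [-0.2, -0.9, -0.5]
grip_width: 77.5
[ 561.7 -355.    75. ] [ 562.8 -354.2   75. ] (array([ 562.2, -354.8,   75.7]), np.float64(1.101295727795223))
shift [-0.034, 0.0382, 0.0356] turn [-0.0039, 0.0007, 0.0051] tcp [ 561.5 -355.   309. ] dist 62.3
shift [-0.0339, 0.0386, 0.1286] turn [-0.0039, 0.0007, 0.0051] tcp [ 561.5 -355.   216. ] dist 138.5
```

View pics/s8.png

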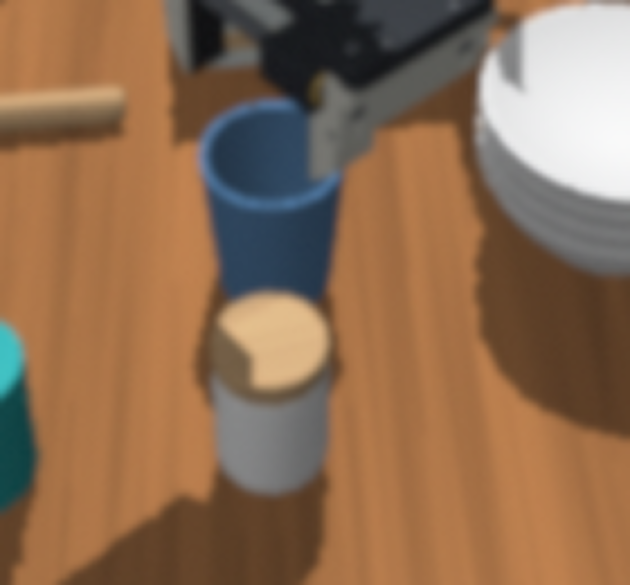

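The canister is upright at (319.8,316) in the full frame. Both views agree on (562,-355) to within 1.1 mm.

```bash
python3 -m pendant '[[[-0.02,0.022,0.02],[0,0,0],0.078],[[-0.034,0.0385,0.035],[0,0,0],0.078],[[-0.034,0.0385,0.035],[0,0,0],0.078],[[-0.034,0.0385,0.06],[0,0,0],0.078],[[-0.034,0.0385,0.09],[0,0,0],0.078],[[-0.034,0.0385,0.115],[0,0,0],0.078],[[-0.034,0.0385,0.127],[0,0,0],0.078],[[-0.034,0.0385,0.127],[0,0,0],0.078]]'
python3 -m pendant '[[[0,0,0],[0,0,0],0.03],[[0,0,0],[0,0,0],0.03],[[0,0,0],[0,0,0],0.03],[[0,0,0],[0,0,0],0.03],[[0,0,0],[0,0,0],0.03]]'
python3 -m pendant '[[[0,0,-0.01],[0,0,0],0.03],[[0,0,-0.04],[0,0,0],0.03],[[0,0,-0.08],[0,0,0],0.03],[[0,0,-0.12],[0,0,0],0.03],[[0,0,-0.14],[0,0,0],0.03],[[0,0,-0.14],[0,0,0],0.03],[[0,0,-0.14],[0,0,0],0.03]]'
python3 - <<'E'
from h import *
P=chest(-8,-110); print(P)
goal([P[0],P[1],204],93)
E
```

```text
time: 23.27
tool_pos: [563.5, -349.1, 218.3]
tcp_rot: [-3.136, -0.001, 0.653]
contact_force: [-0.9, -0.6, 0.6]
grip_width: 78.2
time: 23.68
tool_pos: [564.4, -350.8, 223.5]
tcp_rot: [3.138, -0.003, 0.653]
contact_force: [-1.1, 1.2, 4.1]
grip_width: 51.8
time: 24.27
tool_pos: [563.6, -350.7, 363.6]
tcp_rot: [3.137, -0.003, 0.653]
contact_force: [-0.7, -0.3, -3.2]
grip_width: 51.4
[596.8282361  -12.96712606   0.        ]
shift [0.2317, -0.248, 0.0003] turn [0.0031, -0.0043, 0.6007] tcp [596.8 -13.  363. ] dist 339.4
```

```bash
python3 -m pendant '[[[0.012,-0.012,0],[0,0,0.06],0.03],[[0.035,-0.037,0],[0,0,0.15],0.03],[[0.06,-0.064,0],[0,0,0.25],0.03],[[0.085,-0.091,0],[0,0,0.35],0.03],[[0.11,-0.118,0],[0,0,0.45],0.03],[[0.137,-0.147,0],[0,0,0.55],0.03],[[0.164,-0.176,0],[0,0,0.6],0.03],[[0.19,-0.203,0],[0,0,0.6],0.03],[[0.215,-0.23,0],[0,0,0.6],0.03],[[0.2315,-0.248,0],[0,0,0.6],0.03]]'
python3 -m pendant '[[[0,0,0],[0,0,0],0.03],[[0,0,0],[0,0,0],0.03],[[0,0,0.02],[0,0,0],0.03],[[0,0,0.05],[0,0,0],0.03],[[0,0,0.08],[0,0,0],0.03],[[0,0,0.105],[0,0,0],0.03],[[0,0,0.12],[0,0,0],0.03],[[0,0,0.12],[0,0,0],0.03],[[0,0,0.12],[0,0,0],0.03]]'
python3 - <<'E'
from h import *
P=chest(-8,-110); 
goal([P[0],P[1],74],93)
E
```

```text
time: 25.1
tool_pos: [596.2, -9.8, 359.8]
tcp_rot: [-3.14, 0.002, 0.055]
contact_force: [0.7, 0.0, -2.7]
grip_width: 51.8
time: 25.85
tool_pos: [596.8, -14.3, 240.8]
tcp_rot: [-3.141, 0.0, 0.052]
contact_force: [-0.9, 0.4, -2.5]
grip_width: 51.6
shift [0.0001, -0.0013, 0.0078] turn [-0.0005, 0.0004, -0.0007] tcp [596.8 -13.  233. ] dist 8.0
```

```bash
python3 -m pendant '[[[0,-0.001,0.004],[0,0,0],0.03],[[0,-0.001,0.0075],[0,0,0],0.03],[[0,-0.001,0.008],[0,0,0],0.03],[[0,-0.001,0.008],[0,0,0],0.03],[[0,-0.001,0.008],[0,0,0],0.03]]'
python3 -m pendant '[[[0,0,0],[0,0,0],0.058],[[0,0,0],[0,0,0],0.066],[[0,0,0],[0,0,0],0.066],[[0,0,-0.01],[0,0,0],0.066],[[0,0,-0.04],[0,0,0],0.066],[[0,0,-0.08],[0,0,0],0.066],[[0,0,-0.12],[0,0,0],0.066],[[0,0,-0.16],[0,0,0],0.066],[[0,0,-0.2],[0,0,0],0.066],[[0,0,-0.24],[0,0,0],0.066]]'
python3 -m pendant '[[[-0.02,0,-0.03],[0,0,-0.12],0.022],[[-0.06,0,-0.03],[0,0,-0.24],0.022],[[-0.1,0,-0.03],[0,0,-0.36],0.022],[[-0.14,0,-0.03],[0,0,-0.48],0.022],[[-0.14,0,-0.03],[0,0,-0.6],0.022],[[-0.14,0,-0.03],[0,0,-0.72],0.022],[[-0.14,0,-0.03],[0,0,-0.84],0.022],[[-0.14,0,-0.03],[0,0,-0.96],0.022],[[-0.14,0,-0.03],[0,0,-1.08],0.022],[[-0.14,0,-0.03],[0,0,-1.2],0.022]]'
python3 - <<'E'
from h import *
np.set_printoptions(precision=1,suppress=True)
t=Cam("top");s=Cam("side")
t.crop('t6.png',215,130,355,240,4);s.crop('s9.png',280,130,380,240,4)
a=cv2.imread('pics/t6.png');b=cv2.imread('pics/s9.png');cv2.imwrite('pics/c4.png',cv2.resize(np.hstack([a,b]),(800,367)))
goal([737,48.5,345],3);goal([737,48.5,241],3); print(get_obs()['joint_positions'])
E
```

```text
time: 26.27
tool_pos: [597.3, -12.1, 234.8]
tcp_rot: [3.141, -0.004, 0.053]
contact_force: [-0.1, -0.2, -2.4]
grip_width: 51.6
time: 27.1
tool_pos: [595.6, -12.0, 477.5]
tcp_rot: [3.141, -0.004, 0.053]
contact_force: [0.7, -1.1, -0.2]
grip_width: 66.5
time: 27.93
tool_pos: [456.1, -19.5, 504.9]
tcp_rot: [3.137, -0.001, 1.259]
contact_force: [-0.6, 0.9, 1.0]
grip_width: 22.1
shift [0.152, 0.2457, 0.0019] turn [0.0041, -0.0005, -0.3686] tcp [737.   48.5 504. ] dist 289.0
shift [0.1519, 0.2453, 0.1059] turn [0.0041, -0.0005, -0.3686] tcp [737.   48.5 400. ] dist 307.3
[-0.2  0.1  1.5  0.   1.5  0.1]
```

View pics/c4.png

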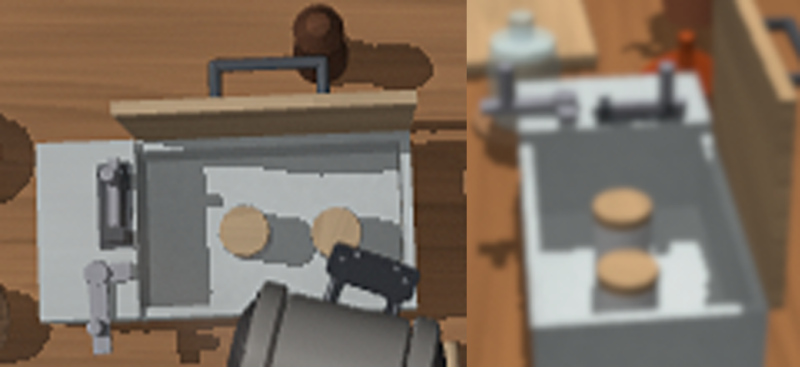

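Both canisters stand upright in the bay, with lids at (243,231) and (337,230) in the top crop. Next I'll grip the bar again with the same pose as the release.

```bash
python3 -m pendant '[[[0.02,0.032,0],[0,0,-0.1],0.024],[[0.04,0.064,0],[0,0,-0.2],0.024],[[0.06,0.096,0],[0,0,-0.3],0.024],[[0.08,0.128,0],[0,0,-0.3686],0.024],[[0.1,0.16,0],[0,0,-0.3686],0.024],[[0.12,0.192,0],[0,0,-0.3686],0.024],[[0.14,0.226,0],[0,0,-0.3686],0.024],[[0.152,0.2455,0],[0,0,-0.3686],0.024],[[0.152,0.2455,0],[0,0,-0.3686],0.024],[[0.152,0.2455,0.03],[0,0,-0.3686],0.024]]'
python3 -m pendant '[[[0,0,0],[0,0,0],0.024],[[0,0,0],[0,0,0],0.024]]'
python3 - <<'E'
from h import *
goal([737.5,48.5,241],3)
r=np.hypot(150,47);a0=np.arctan2(47,-150)
q=lambda th:np.array([r*np.cos(a0-th),-r*np.sin(a0-th)])/1000
for b,L in((1.55,np.arange(1.45,.5,-.1)),(.65,np.arange(.55,-.01,-.1))): print(b,[(round(th,2),(q(th)-q(b)).round(4).tolist()) for th in L],(q(0)-q(b)).round(4))
E
```

```text
time: 28.87
tool_pos: [738.5, 48.4, 478.2]
tcp_rot: [3.13, 0.001, 1.619]
contact_force: [0.8, 0.6, 1.0]
grip_width: 24.3
time: 29.03
tool_pos: [736.8, 48.0, 473.4]
tcp_rot: [-3.14, -0.0, 1.619]
contact_force: [0.9, 0.4, 0.7]
grip_width: 24.2
shift [0.0005, 0.0008, 0.0734] turn [-0.0018, -0.0004, -0.0037] tcp [737.5  48.5 400. ] dist 73.4
1.55 [(np.float64(1.45), [-0.0153, -0.0036]), (np.float64(1.35), [-0.0309, -0.0057]), (np.float64(1.25), [-0.0466, -0.0062]), (np.float64(1.15), [-0.0622, -0.0052]), (np.float64(1.05), [-0.0777, -0.0026]), (np.float64(0.95), [-0.0929, 0.0016]), (np.float64(0.85), [-0.1076, 0.0072]), (np.float64(0.75), [-0.1216, 0.0143]), (np.float64(0.65), [-0.1348, 0.0228]), (np.float64(0.55), [-0.1472, 0.0325])] [-0.1939  0.1039]
0.65 [(np.float64(0.55), [-0.0123, 0.0097]), (np.float64(0.45), [-0.0237, 0.0206]), (np.float64(0.35), [-0.0338, 0.0326]), (np.float64(0.25), [-0.0427, 0.0455]), (np.float64(0.15), [-0.0503, 0.0593]), (np.float64(0.05), [-0.0565, 0.0738])] [-0.059   0.0812]
```

```bash
python3 -m pendant '[[[0.0005,0.0008,0.03],[0,0,0],0.024],[[0.0005,0.0008,0.055],[0,0,0],0.024],[[0.0005,0.0008,0.0734],[0,0,0],0.024],[[0.0005,0.0008,0.0734],[0,0,0],0.024],[[0.0005,0.0008,0.0734],[0,0,0],0.0],[[0.0005,0.0008,0.0734],[0,0,0],0.0],[[0.0005,0.0008,0.0734],[0,0,0],0.0],[[0.0005,0.0008,0.0734],[0,0,0],0.0],[[0.0005,0.0008,0.0734],[0,0,0],0.0]]'
```

```text
time: 29.78
tool_pos: [738.4, 48.6, 404.4]
tcp_rot: [3.134, 0.001, 1.622]
contact_force: [-1.5, -0.6, 6.5]
grip_width: 11.0
```

Gripped at 11 mm with low force. I'll run the arc in reverse.

```bash
python3 -m pendant '[[[0,-0.0153,-0.0036],[0,0,0],0.0],[[0,-0.0309,-0.0057],[0,0,0],0.0],[[0,-0.0466,-0.0062],[0,0,0],0.0],[[0,-0.0622,-0.0052],[0,0,0],0.0],[[0,-0.0777,-0.0026],[0,0,0],0.0],[[0,-0.0929,0.0016],[0,0,0],0.0],[[0,-0.1076,0.0072],[0,0,0],0.0],[[0,-0.1216,0.0143],[0,0,0],0.0],[[0,-0.1348,0.0228],[0,0,0],0.0]]'
python3 -m pendant '[[[0,-0.0123,0.0097],[0,0,0],0.0],[[0,-0.0237,0.0206],[0,0,0],0.0],[[0,-0.0338,0.0326],[0,0,0],0.0],[[0,-0.0427,0.0455],[0,0,0],0.0],[[0,-0.0503,0.0593],[0,0,0],0.0],[[0,-0.0565,0.0738],[0,0,0],0.0],[[0,-0.059,0.0812],[0,0,0],0.0],[[0,-0.059,0.0812],[0,0,0],0.0],[[0,-0.059,0.0812],[0,0,0],0.0]]'
```

```text
time: 30.53
tool_pos: [603.8, 41.5, 381.3]
tcp_rot: [3.131, 0.001, 1.622]
contact_force: [2.2, -2.4, 5.6]
grip_width: 11.3
time: 31.28
tool_pos: [544.0, 38.2, 296.3]
tcp_rot: [-3.14, 0.001, 1.622]
contact_force: [-7.5, -4.4, -1.7]
grip_width: 11.2
```

```bash
python3 -m pendant '[[[0,0,0.003],[0,0,0],0.0],[[0,0,0.005],[0,0,0],0.0],[[0,0,0.005],[0,0,0],0.0]]'
python3 -m pendant '[[[0,0,-0.003],[0,0,0],0.0],[[0,0,-0.003],[0,0,0],0.03],[[0,0,-0.003],[0,0,0],0.04],[[0,0,-0.003],[0,0,0],0.04],[[0,0,-0.03],[0,0,0],0.04],[[0,0,-0.07],[0,0,0],0.04],[[0,0,-0.11],[0,0,0],0.04],[[0,0,-0.11],[0,0,0],0.04]]'
python3 - <<'E'
from h import *
s=Cam("side");t=Cam("top")
t.crop('t7.png',215,130,355,240,4);s.crop('s10.png',280,130,380,240,4)
a=cv2.imread('pics/t7.png');b=cv2.imread('pics/s10.png');cv2.imwrite('pics/c5.png',cv2.resize(np.hstack([a,b]),(800,367)))
goal([492.1,221.5,200],3);goal([492.1,221.5,139],3)
E
```

```text
time: 31.53
tool_pos: [543.4, 38.1, 293.1]
tcp_rot: [-3.139, 0.001, 1.622]
contact_force: [-16.3, -5.7, 13.5]
grip_width: 10.8
time: 32.2
tool_pos: [546.2, 38.9, 410.2]
tcp_rot: [3.123, 0.001, 1.622]
contact_force: [1.3, -0.1, 1.4]
grip_width: 40.5
shift [0.1851, -0.0441, 0.0445] turn [0.0087, 0.0004, -0.0012] tcp [492.1 221.5 359. ] dist 195.4
shift [0.1851, -0.0446, 0.1054] turn [0.0087, 0.0004, -0.0012] tcp [492.1 221.5 298. ] dist 217.6
```

View pics/c5.png

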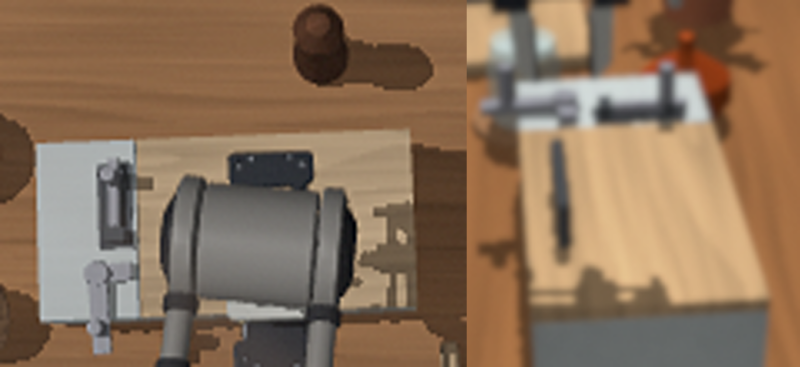

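The lid is flush and shut in both views, and the latch peg is at crop (97,330). Now the latch.

```bash
python3 -m pendant '[[[0.035,-0.009,0],[0,0,0],0.04],[[0.07,-0.018,0],[0,0,0],0.04],[[0.105,-0.027,0],[0,0,0],0.04],[[0.14,-0.036,0.01],[0,0,0],0.04],[[0.17,-0.041,0.03],[0,0,0],0.04],[[0.185,-0.0444,0.045],[0,0,0],0.04],[[0.185,-0.0444,0.045],[0,0,0],0.04],[[0.185,-0.0444,0.075],[0,0,0],0.04],[[0.185,-0.0444,0.104],[0,0,0],0.04],[[0.185,-0.0444,0.104],[0,0,0],0.04]]'
python3 -m pendant '[[[0,0,0],[0,0,0],0.04],[[0,0,0],[0,0,0],0.0],[[0,0,0],[0,0,0],0.0],[[0,0,0],[0,0,0],0.0],[[0,0,0],[0,0,0],0.0],[[0,0,0],[0,0,0],0.0]]'
python3 -m pendant '[[[-0.0082,0.0008,0],[0,0,0],0.0],[[-0.0162,0.0028,0],[0,0,0],0.0],[[-0.0238,0.006,0],[0,0,0],0.0],[[-0.0309,0.0103,0],[0,0,0],0.0],[[-0.0372,0.0155,0],[0,0,0],0.0],[[-0.0427,0.0217,0],[0,0,0],0.0]]'
```

```text
time: 33.13
tool_pos: [491.5, 220.7, 294.5]
tcp_rot: [3.141, 0.0, 1.622]
contact_force: [0.8, 0.4, 0.6]
grip_width: 39.6
time: 33.63
tool_pos: [491.8, 221.2, 298.0]
tcp_rot: [3.137, -0.0, 1.622]
contact_force: [3.5, -0.6, 0.4]
grip_width: 15.1
time: 34.13
tool_pos: [513.2, 179.3, 297.9]
tcp_rot: [-3.137, 0.001, 1.623]
contact_force: [-14.0, -4.2, 12.1]
grip_width: 15.4
```

```bash
python3 -m pendant '[[[-0.0045,0.0069,0],[0,0,0],0.0],[[-0.0079,0.0144,0],[0,0,0],0.0],[[-0.0101,0.0224,0],[0,0,0],0.0],[[-0.0111,0.0306,0],[0,0,0],0.0],[[-0.0112,0.0345,0],[0,0,0],0.0],[[-0.0112,0.036,0],[0,0,0],0.0],[[-0.0112,0.036,0],[0,0,0],0.0]]'
```

```text
time: 34.72
tool_pos: [550.9, 169.0, 297.7]
tcp_rot: [-3.14, 0.003, 1.622]
contact_force: [-5.6, -7.5, 4.6]
grip_width: 15.3
```

```bash
python3 -m pendant '[[[0.001,0.002,0],[0,0,0],0.0],[[0.001,0.004,0],[0,0,0],0.0],[[0.001,0.004,0],[0,0,0],0.0],[[0.001,0.004,0],[0,0,0],0.0]]'
python3 -m pendant '[[[0,-0.003,0],[0,0,0],0.0],[[0,-0.003,0],[0,0,0],0.025],[[0,-0.003,0],[0,0,0],0.035],[[0,-0.003,0],[0,0,0],0.035],[[0,-0.003,-0.03],[0,0,0],0.035],[[0,-0.003,-0.07],[0,0,0],0.035],[[0,-0.003,-0.08],[0,0,0],0.035],[[0,-0.003,-0.08],[0,0,0],0.035]]'
python3 - <<'E'
from h import *
goal([649.5,209.2,200],3);goal([649.5,209.2,143],3)
E
```

```text
time: 35.05
tool_pos: [552.5, 169.4, 297.5]
tcp_rot: [-3.132, 0.005, 1.623]
contact_force: [-18.7, -12.9, 13.1]
grip_width: 15.4
time: 35.72
tool_pos: [553.1, 171.8, 381.7]
tcp_rot: [3.131, -0.001, 1.622]
contact_force: [0.5, -0.2, -0.0]
grip_width: 35.1
shift [0.0323, 0.0979, 0.0239] turn [0.011, -0.0013, -0.001] tcp [649.5 209.2 359. ] dist 105.8
shift [0.0323, 0.0973, 0.0809] turn [0.011, -0.0013, -0.001] tcp [649.5 209.2 302. ] dist 130.6
```

The latch is at its stop (19 N). Now the bolt.

```bash
python3 -m pendant '[[[0.015,0.035,0],[0,0,0],0.04],[[0.03,0.07,0],[0,0,0],0.04],[[0.0323,0.0975,0.02],[0,0,0],0.04],[[0.0323,0.0975,0.024],[0,0,0],0.04],[[0.0323,0.0975,0.05],[0,0,0],0.04],[[0.0323,0.0975,0.079],[0,0,0],0.04],[[0.0323,0.0975,0.079],[0,0,0],0.04],[[0.0323,0.0975,0.079],[0,0,0],0.0],[[0.0323,0.0975,0.079],[0,0,0],0.0],[[0.0323,0.0975,0.079],[0,0,0],0.0]]'
python3 -m pendant '[[[0,0,0],[0,0,0],0.0],[[0,-0.007,0],[0,0,0],0.0],[[0,-0.014,0],[0,0,0],0.0],[[0,-0.021,0],[0,0,0],0.0],[[0,-0.028,0],[0,0,0],0.0],[[0,-0.033,0],[0,0,0],0.0],[[0,-0.035,0],[0,0,0],0.0],[[0,-0.035,0],[0,0,0],0.0]]'
```

```text
time: 36.55
tool_pos: [647.8, 208.7, 298.4]
tcp_rot: [3.141, 0.0, 1.622]
contact_force: [-4.4, -0.4, -1.8]
grip_width: 24.6
time: 37.22
tool_pos: [612.5, 206.8, 298.1]
tcp_rot: [3.142, 0.0, 1.622]
contact_force: [-2.0, -0.6, -9.7]
grip_width: 15.3
```

```bash
python3 -m pendant '[[[0,-0.002,0],[0,0,0],0.0],[[0,-0.004,0],[0,0,0],0.0],[[0,-0.004,0],[0,0,0],0.0],[[0,-0.004,0],[0,0,0],0.0]]'
```

```text
time: 37.55
tool_pos: [609.2, 206.6, 298.2]
tcp_rot: [3.14, 0.0, 1.622]
contact_force: [0.2, -1.5, -13.0]
grip_width: 15.1
```

```bash
python3 -m pendant '[[[0,-0.002,0],[0,0,0],0.0],[[0,-0.004,0],[0,0,0],0.0],[[0,-0.004,0],[0,0,0],0.0]]'
python3 -m pendant '[[[0,-0.002,0],[0,0,0],0.0],[[0,-0.003,0],[0,0,0],0.0],[[0,-0.003,0],[0,0,0],0.0]]'
```

```text
time: 37.8
tool_pos: [606.8, 206.3, 298.5]
tcp_rot: [3.133, -0.0, 1.621]
contact_force: [12.8, -0.2, -19.8]
grip_width: 15.4
time: 38.05
tool_pos: [605.6, 206.1, 298.7]
tcp_rot: [3.127, -0.001, 1.621]
contact_force: [22.7, 1.5, -25.4]
grip_width: 15.7
```

The bolt is at the home stop (23 N). I'll release, back away and check.

```bash
python3 -m pendant '[[[0,0.007,0],[0,0,0],0.0],[[0,0.007,0],[0,0,0],0.03],[[0,0.007,0],[0,0,0],0.04],[[0,0.007,0],[0,0,0],0.04],[[0,0.007,-0.03],[0,0,0],0.04],[[0,0.007,-0.07],[0,0,0],0.04],[[0,0.007,-0.11],[0,0,0],0.04],[[0,0.007,-0.15],[0,0,0],0.04],[[0,0.007,-0.18],[0,0,0],0.04],[[0,0.007,-0.18],[0,0,0],0.04]]'
python3 -m pendant '[[[0,-0.04,0],[0,0,0],0.04],[[0,-0.08,0],[0,0,0],0.04],[[0,-0.12,0],[0,0,0],0.04],[[0,-0.16,0],[0,0,0],0.04],[[0,-0.2,0],[0,0,0],0.04],[[0,-0.22,0],[0,0,0],0.04],[[0,-0.22,0],[0,0,0],0.04],[[0,-0.22,0],[0,0,0],0.04]]'
python3 - <<'E'
from h import *
s=Cam("side");t=Cam("top")
t.crop('t8.png',180,150,320,250,4);s.crop('s11.png',270,130,370,230,4)
a=cv2.imread('pics/t8.png');b=cv2.imread('pics/s11.png');cv2.imwrite('pics/c6.png',cv2.resize(np.hstack([a,b]),(800,333)))
E
```

```text
time: 38.88
tool_pos: [607.9, 206.8, 489.2]
tcp_rot: [3.122, -0.003, 1.622]
contact_force: [0.2, 0.6, 0.6]
grip_width: 39.9
time: 39.55
tool_pos: [387.9, 195.5, 479.7]
tcp_rot: [3.135, -0.001, 1.623]
contact_force: [0.1, -0.6, -0.2]
grip_width: 40.0
```

View pics/c6.png

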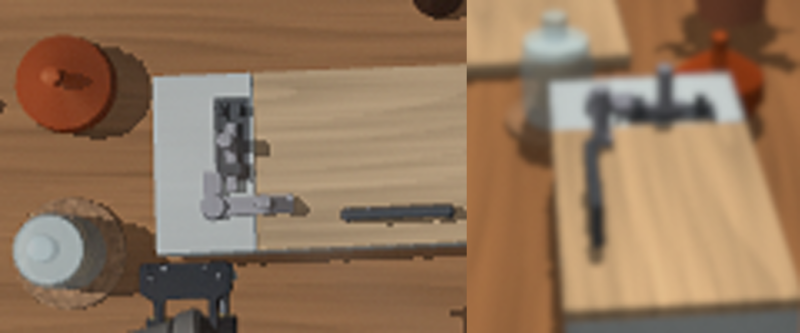

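The picture matches the starting state: lid shut, latch over it and bolt knob at (228,131), which is full-frame (248.4,189.3) against (247.3,189.6) at the start. Next is a numeric check on the deck region and the jar.

Run:
```python
from h import *
np.set_printoptions(precision=1,suppress=True)
t=Cam("top");s=Cam("side")
for c,n,(x0,y0,x1,y1) in((t,"top",(240,178,262,200)),(t,"top",(240,205,278,222)),(s,"side",(300,150,318,180))):
    o=cv2.imread(f"pics/{n}0.png")[:,:,::-1]
    r=cv2.matchTemplate(np.ascontiguousarray(c.im[y0-6:y1+6,x0-6:x1+6]),np.ascontiguousarray(o[y0:y1,x0:x1]),cv2.TM_CCOEFF_NORMED)
    print(n,np.subtract(cv2.minMaxLoc(r)[3],6),cv2.minMaxLoc(r)[1],"diff",np.abs(c.im[y0:y1,x0:x1].astype(int)-o[y0:y1,x0:x1]).mean())
print("jar top",t.at(192,225.1,128),"trivet",t.at(201.1,226.1,8))
print(get_obs()['contact_force'],get_obs()['time'])
```

```text
top [0 0] 0.9745023846626282 diff 4.101239669421488
top [0 0] 0.9669591188430786 diff 3.2796697626418987
side [0 0] 0.9911266565322876 diff 3.8382716049382717
jar top [499.8 390.7 128. ] trivet [500.3 390.8   8. ]
[-0.1 -0.1  0.4] 39.75
```

```bash
python3 -c "
from plant import close_job
print(close_job())"
```

```text
the job is handed in; nothing more can be done
None
```

The job is done and handed in at about 40 s of the 210 s allowed; no verdict is reported.

**What was done:** I stood the jar on the trivet, then drew the bolt, turned the latch off and opened the lid. Two white canisters were present, and both went on the bay floor. One had been knocked about 40 mm aside, so I measured it again before grasping it. I then shut the lid, turned the latch back and slid the bolt home.

**Last checks:**
- **Bolt and latch:** the deck region matches the starting pictures with no pixel shift. Both had been pushed to their stops, the latch at 19 N and the bolt at 23 N.
- **Lid:** flush and shut in both views.
- **Jar:** upright, within about 1 mm of the trivet's centre.
- **Canisters:** both were upright on the floor just before the lid was shut; I could not see them afterwards.
- **Bystanders:** none was touched, as far as I could see.
- **Robot:** clear of everything.

**One disagreement:** the tool travelled about 42 mm sliding the bolt home, against the bolt's 35 mm. I put this down to give in the gripper under load, since the camera comparison shows the bolt home.

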